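# Turn a painted panel over against the turning stop

### The arm

A 6-joint arm with a two-finger parallel gripper is mounted at the origin on a cart in front of the work surface, level with it; the furniture and walls round the work are solid. World frame = base frame: x ahead of the robot, y to its left, z up, the work surface at z = 0. Lengths are in m, angles in rad, forces in N, time in s.
With the tool pointing down it reaches from about 0.375 to 0.9 m from the base axis. Payload 3.1 kg.
Tool frame: the origin (TCP) lies between the finger pads; the fingertips stand 17 mm ahead of it and the grasp point (between the pads) lies 2 mm behind it (robot.nose_length is the distance from the TCP to the fingertips, in m); z points along the fingers, y is the line along which they close (so a half turn about z gives the same grasp; the last joint's range is limited). The gripper opens to 87 mm and grips with 3 to 60 N. Pads are 19 mm wide; open, the fingers measure 117 mm over their backs; the gripper's body (75 mm by 190 mm) begins 51 mm behind the grasp point.
Start: joints at [1.008, 0.527, 1.433, -0, 1.181, -0.178], TCP at [0.234, 0.58, 0.24] pointing down, gripper open.
Joint ranges: [-3.08, 3.08], [-0.75, 2.2], [0.22, 2.44], [-1.43, 4.57], [0, 2.65], [-2.85, 2.85]. Speed limits (rad/s): [2.79, 2.79, 3.14, 3.14, 3.14, 3.14].

### API

Orientations are given as a unit quaternion [x, y, z, w].
In Python, from rig import robot, cams gives the robot as it stands.
- The arm moves only by the shell command python3 -m pendant 'ROWS' [FORCE]. ROWS is JSON, a list of rows, each an object with "jaw": the opening, from 0 (shut) to 1 (fully open); "linear": the shift along the tool's x, y, z in cm, a list of three; "twist": the turn about the tool's z in degrees. A call has 1 to 12 rows; each row shifts and turns the commanded pose from where the row before left it, along the tool's axes as they then stand; what a row does not reach is not made up. A row lasts 1/12 s, in which the tool goes at most 41.7 mm and 7.16 degrees, less where a joint would pass 70% of its speed; a pose out of reach is approached as far as the arm can. A call is refused whole if a number of a shift passes 4.17 or a number of a turn 7.16, either way. A call with a gripper value outside its range is refused whole. The fingers move at their own pace and stop on an object; FORCE is the grip in N (left out, the last holds). Time passes only in rows, so rows that do not move let the fingers close. It gives the time, the measured TCP pose, the force, the opening and the grip force at its end, in the units of the state.
- robot.get_obs(): the state, without advancing time (a new reading comes with each control period).
- cams.camera(name): name is "scene" or "top"; returns a dict with "color" (400x640x3 uint8, blue, green, red), "depth" (400x640 float32, m along the optical axis (not along the pixel's ray), 0 where there is no reading), "fov_y" (degrees; the focal length in pixels is half the picture's height over the tangent of half this angle, whatever the lens; pixels are square), "cx", "cy" (the principal point, pixels), "k1" (the pictures are not rectified: a ray, as slopes to the right and down, at radius r is drawn at 1 + k1 r^2 times it, then the intrinsics apply), "view" (4x4, takes a point from world to camera coordinates). Camera axes: x right, y down, z forward; pixel columns grow to the right and rows downward; lengths in m; the calibration is good to about 2 mm. A picture is of the moment at which its call begins.
- robot.hand_in(): hands the job in; it is judged then, once.
The state is a dict: "time": time; "q": joint angles; "joint_velocities": joint speeds; "joint_torque": joint torques, N m; "position": TCP position; "tool_rot": TCP orientation; "ft_force": force on the tool from outside, world axes, zero at the start; "moment": the same for the moment, N m; "grip_width": finger opening in m; "grip_force": force on a finger pad.
Only numpy, scipy, OpenCV 4.12 (cv2) and the standard library are available. Lean on these libraries where they do the work, as an engineer would, in place of code of your own. Each camera call takes 0.05 s, during which the arm holds its last target. There are 200 camera calls.

### The job

The small plywood panel lying on the board is painted blue on top and its bare side must be painted next. Without picking it up, push it with the fingertips up against the sloping metal stop until it tips up and stands leaning on the stop, then push its raised edge back from behind the stop so that it flips over and lies flat on the board, bare side up, in front of the stop. Leave the paint tin, brush, sanding block and masking tape where they are.

Things in the scene. Friction and masses are not known exactly. Their poses are not given: they have to be found in the camera images.
- panel: Plywood panel, a rigid plate 72 mm (own x) by 90 mm (own y) by 8 mm thick, about 80 g, with two small dark holes. Origin: centre of the bare plywood face, which lies down at the start; own z points from there to the blue painted face, 8 mm away. At the start own +x points roughly towards the stop. It slides on the board with ordinary friction.
- edge_front (a point): Middle of the panel's end face at own x = +36 mm (90 mm long edge, the one towards the stop at the start), half way through the thickness. It is the edge that climbs the stop.
- edge_back (a point): Middle of the opposite end face, own x = -36 mm (the edge to push on).
- edge_left (a point): Middle of the panel's side face at own y = +45 mm, half way through the thickness.
- edge_right (a point): Middle of the panel's side face at own y = -45 mm, half way through the thickness.
- turning_stop: Fixed jig: dark wooden board 250 x 200 x 6 mm (own x -170 to +80 mm) with a bright sloping metal stop, 160 mm wide, across it. Origin: middle of the stop's toe, on the board's top, 6 mm above the table; z up, +x from the open board towards the stop, y along the toe. Its slippery front face steepens from 42 degrees at the toe to 75. A panel pushed squarely to +x climbs it, then stays leaning on it by itself.
- paint_tin: Bystander: small red paint tin, 77 mm across and 76 mm high, standing; origin under its centre.
- brush: Bystander: flat paint brush with red handle, 196 x 37 x 12 mm, lying along its own x; origin under its centre.
- sanding_block: Bystander: brown cork sanding block, 58 x 95 x 27 mm; origin under its centre.
- masking_tape: Bystander: roll of cream masking tape lying flat, 105 mm across, 25 mm high; origin under its centre.
- stop_crest (a point): Middle of the stop's round crest (3 mm radius), top side, 40 mm above the board, 24 mm past the toe. A panel leans with its back edge at the toe, at about 60 degrees, its front edge 63 mm above the board; foot pushed on up the slope, it could topple over the crest. Behind is only a flange 7 mm high. Pushed to -x above the crest, past upright, the panel falls over onto the board.
Not all that is in view belongs to the job. Of the things like the panel, leave any that is turquoise; of the rest the smaller one is meant.

How it is judged:
On the way:
1. the panel has been pushed up and leans on the stop, blue face towards the robot, its front edge raised (angle between panel's own z axis and vertical between 0.9 and 1.35 rad and height (world z) of edge_front above 0.05 m and height (world z) of edge_back below 0.026 m and x of edge_front in the frame of turning_stop between 0.005 and 0.05 m and x of edge_back in the frame of turning_stop between -0.04 and 0.015 m and y of panel in the frame of turning_stop between -0.08 and 0.08 m), for 0.2 s.
At the end, for the whole second after the job is handed in: The panel lies flat on the board or table in front of the stop, bare side up (its z axis within 0.19 rad of straight down), its centre 0 to 165 mm before the stop's toe and within 100 mm of the middle, at rest (angle between panel's own z axis and vertical above 2.95 rad and x of panel in the frame of turning_stop between -0.165 and 0 m and y of panel in the frame of turning_stop between -0.1 and 0.1 m and height (world z) of panel below 0.022 m and linear speed of panel below 0.02 m/s and angular speed of panel below 0.1 rad/s); the robot touches nothing.
It fails at once if the panel is lifted clear or carried: the middles of all four edges are more than 20 mm above the board (height (world z) of each of edge_front, edge_back, edge_left, edge_right above 0.026 m).
It fails at once if a bystander (paint tin, brush, sanding block, masking tape) is moved by more than 20 mm (distance of any of paint_tin, brush, sanding_block, masking_tape from where it was at the start of the episode above 0.02 m).
It also fails if it takes over 48 s, if anything falls off the work surface, if the arm or the gripper's body presses on something with over 40 N, if the wrist force passes 120 N, or if a joint passes its speed limit or range.

## Working session

There is one attempt and no reset: what is moved stays moved. The work goes in short steps, Python scripts to look and compute and a shell command to move; the robot and the scene stay as the last step left them, time stands still between calls to the robot, and variables do not carry over. Pictures are saved under pics/ and viewed, at most 10 in all, crops included, and the job is handed in when it is done.

```bash
mkdir -p pics; cat > h.py <<'E'
import numpy as np, cv2
from rig import robot, cams
def K(c):
    f=200/np.tan(np.radians(c['fov_y'])/2); return np.array([[f,0,c['cx']],[0,f,c['cy']],[0,0,1.]])
def D(c): return np.array([c['k1'],0,0,0.])
def ray(c,px):
    p=cv2.undistortPoints(np.array(px,float).reshape(-1,1,2),K(c),D(c)).reshape(-1,2)
    V=np.array(c['view']);R,t=V[:3,:3],V[:3,3]
    return -R.T@t, np.c_[p,np.ones(len(p))]@R, p
def plane(c,px,z):
    o,d,_=ray(c,px); return o+d*((z-o[2])/d[:,2])[:,None]
def depthpt(c,px):
    o,d,_=ray(c,px); q=np.array(px).reshape(-1,2).round().astype(int)
    return o+d*c['depth'][q[:,1],q[:,0]][:,None]
def proj(c,P):
    V=np.array(c['view']);r,_=cv2.Rodrigues(V[:3,:3])
    return cv2.projectPoints(np.array(P,float).reshape(-1,1,3),r,V[:3,3],K(c),D(c))[0].reshape(-1,2)
E
python3 - <<'E'
from h import *
for n in('top','scene'):
    c=cams.camera(n); cv2.imwrite(f'pics/{n}0.png',c['color']); print(n,c['fov_y'],c['k1'],ray(c,[[320,200]])[:2])
s=robot.get_obs();print(s['time'],s['position'],s['tool_rot'],s['grip_width'])
E
```

```text
top 42.746652536135656 -0.16426848464807847 (array([0.50482536, 0.05464157, 1.21395747]), array([[ 0.05367969,  0.01889312, -0.99839999]]))
scene 45.43653569821723 -0.12639987808647837 (array([-0.0094566 , -0.61619874,  1.02150665]), array([[ 0.45332533,  0.52529713, -0.72012129]]))
0.1 [0.23366805 0.57902372 0.23867452] [ 1.90716981e-01  9.81644598e-01 -8.94780738e-04 -3.40508558e-04] 0.08703243940331162
```

View pics/top0.png

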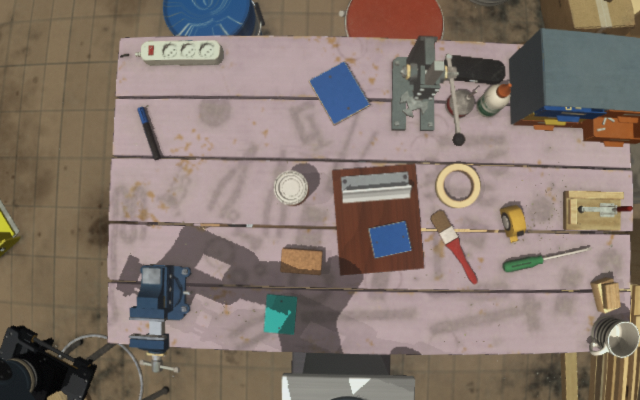

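View pics/scene0.png

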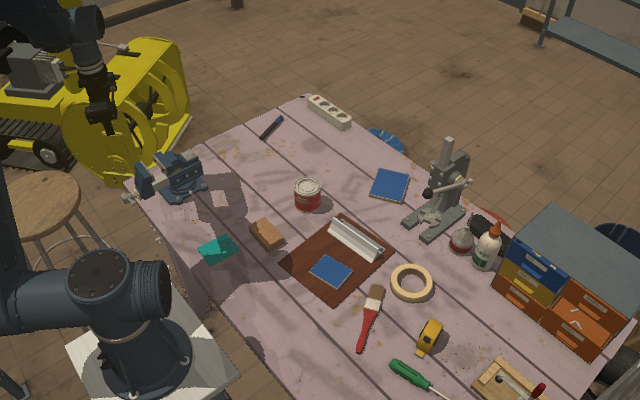

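Candidates in the top view are the turquoise plate (280,314), a larger blue plate (340,92) and a smaller blue panel on the board (390,240). The turquoise one is excluded, and of the other two the smaller at (390,240) is meant. The stop is at about (376,188), tape (458,186), brush (455,245), tin (291,188), block (302,261). Next I measure and check in a close crop.

```bash
cat > m.py <<'E'
from h import *
def blue(c):
    h=cv2.cvtColor(c['color'],cv2.COLOR_BGR2HSV); return cv2.inRange(h,(100,120,40),(125,255,255))
def main(tag,crop=True):
    c=cams.camera('top'); m=blue(c); m[:150]=0;m[:,:330]=0;m[290:]=0;m[:,430:]=0
    k=max(cv2.findContours(m,0,1)[0],key=cv2.contourArea).reshape(-1,2)
    P=plane(c,k,0.014); r=cv2.minAreaRect(P[:,:2].astype(np.float32)); print('blue',r, depthpt(c,[k.mean(0)]))
    return c
if __name__=='__main__':
    c=main('a')
    h=cv2.cvtColor(c['color'],cv2.COLOR_BGR2HSV)
    b=((h[...,2]<110)&(h[...,1]>110)&((h[...,0]<15)|(h[...,0]>170))).astype(np.uint8)*255
    b[:,:325]=0;b[:,428:]=0;b[:155]=0;b[280:]=0
    b=cv2.morphologyEx(b,cv2.MORPH_OPEN,np.ones((3,3)))
    k=np.vstack(cv2.findContours(b,0,1)[0]).reshape(-1,2)
    P=plane(c,k,0.006); r=cv2.minAreaRect(P[:,:2].astype(np.float32)); print('board',r,cv2.boxPoints(r))
    for n,col,z in(('tape',(458,186),.025),('block',(302,261),.027),('brush',(455,245),.012),('tin',(291,188),.076)): print(n,plane(c,[col],z))
    print('brushtips',plane(c,[(437,213),(475,280)],.01), 'bigscale', plane(c,[(382,187),(346,200),(412,193)],.006))
    cr=c['color'][150:290,270:490]; cv2.imwrite('pics/crop0.png',cv2.resize(cr,None,fx=3.5,fy=3.5,interpolation=cv2.INTER_CUBIC))
E
python3 m.py
```

```text
blue ((0.48042041063308716, -0.08869859576225281), (0.06645658612251282, 0.08487167954444885), 13.026396751403809) [[ 0.48033588 -0.08914329  0.01139491]]
board ((0.5282297134399414, -0.05988210439682007), (0.24667605757713318, 0.19697366654872894), 5.929600715637207) [[ 0.39537728  0.02533618]
 [ 0.41572595 -0.1705836 ]
 [ 0.66108215 -0.14510038]
 [ 0.6407335   0.0508194 ]]
tape [[ 0.60904243 -0.24686939  0.025     ]]
block [[0.42611678 0.11553228 0.027     ]]
brush [[ 0.46997936 -0.24451483  0.012     ]]
tin [[0.59141895 0.14165463 0.076     ]]
brushtips [[ 0.54493174 -0.20050672  0.01      ]
 [ 0.3874315  -0.29528267  0.01      ]] bigscale [[ 0.60396033 -0.06886586  0.006     ]
 [ 0.57115394  0.01596987  0.006     ]
 [ 0.59133408 -0.14067548  0.006     ]]
```

View pics/crop0.png

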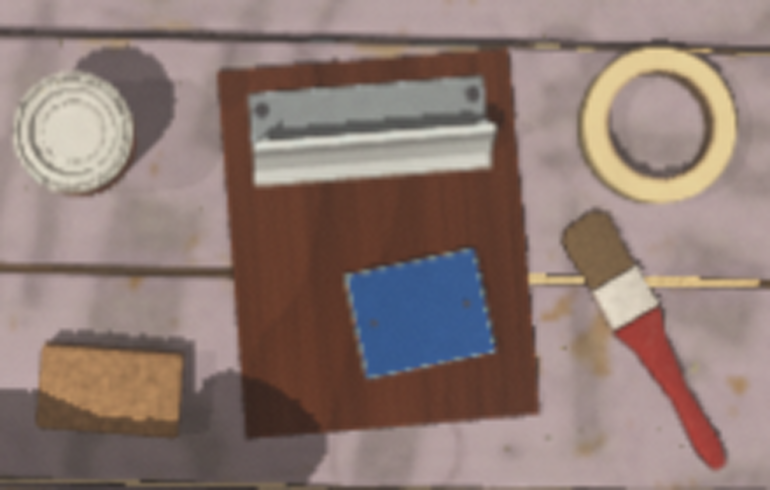

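The crop confirms the small blue panel with two holes, lying on the dark board in front of the stop. It fits as follows: panel yaw 13.0°, board yaw 5.9°, toe at (0.573,-0.055). In the stop frame the panel centre is at (-96,-24) mm. The sizes match.

I turn tool y parallel to the toe, so tool x is stop -x and tool y is stop +y, then go over to a spot behind the panel.

```bash
python3 -m pendant '[{"jaw":0.46,"linear":[0,0,0],"twist":-6.97},{"jaw":0.46,"linear":[0,0,0],"twist":-6.97},{"jaw":0.46,"linear":[0,0,0],"twist":-6.97},{"jaw":0.46,"linear":[0,0,0],"twist":-6.97},{"jaw":0.46,"linear":[-2,-3.6,0],"twist":0},{"jaw":0.46,"linear":[-2,-3.6,0],"twist":0},{"jaw":0.46,"linear":[-2,-3.6,0],"twist":0},{"jaw":0.46,"linear":[-2,-3.6,0],"twist":0},{"jaw":0.46,"linear":[-2,-3.6,0],"twist":0},{"jaw":0.46,"linear":[-1.44,-3.6,0],"twist":0},{"jaw":0.46,"linear":[0,-4,0],"twist":0},{"jaw":0.46,"linear":[0,-4,0],"twist":0}]'
python3 -m pendant '[{"jaw":0.46,"linear":[0,-4,0],"twist":0},{"jaw":0.46,"linear":[0,-4,0],"twist":0},{"jaw":0.46,"linear":[0,-4,0],"twist":0},{"jaw":0.46,"linear":[0,-4,0],"twist":0},{"jaw":0.46,"linear":[0,-4,0],"twist":0},{"jaw":0.46,"linear":[0,-4,0],"twist":0},{"jaw":0.46,"linear":[0,-4,0],"twist":0},{"jaw":0.46,"linear":[0,-4,0],"twist":0},{"jaw":0.46,"linear":[0,0,0],"twist":0},{"jaw":0.46,"linear":[0,0,0],"twist":0}]'
cat > st.py <<'E'
from h import *
s=robot.get_obs(); y=np.radians(5.93); R=np.array([[np.cos(y),np.sin(y)],[-np.sin(y),np.cos(y)]])
p=s['position']; from scipy.spatial.transform import Rotation as Ro
M=Ro.from_quat(s['tool_rot']).as_matrix()
print('t',s['time'],'stop-frame mm',1e3*(R@(np.array(p[:2])-[.573,-.0552])),'tip z',1e3*(p[2]-robot.nose_length),'ydir',np.degrees(np.arctan2(M[1,1],M[0,1])),'tilt',M[:,2],'F',s['ft_force'],s['grip_width'])
E
python3 st.py
```

```text
time: 1.15
position: [0.3791, 0.2951, 0.2394]
tool_rot: [-0.051, 0.999, -0.0, 0.0]
ft_force: [-0.2, -1.1, -0.0]
grip_width: 0.0401
grip_force: 0.0
time: 1.98
position: [0.4114, -0.0236, 0.2395]
tool_rot: [-0.048, 0.999, 0.0, 0.0]
ft_force: [0.3, 1.0, -0.6]
grip_width: 0.0402
grip_force: 0.0
t 1.9833 stop-frame mm [-157.52447356   48.08666901] tip z 222.53607177030398 ydir 95.55664740726263 tilt [ 2.18997462e-04  1.25820383e-04 -9.99999968e-01] F [ 0.28638523  1.04478417 -0.64348557] 0.04020412919010514
```

```bash
python3 -m pendant '[{"jaw":0.46,"linear":[0,-3.6,0],"twist":-0.4},{"jaw":0.46,"linear":[0,-3.6,0],"twist":0},{"jaw":0.46,"linear":[0,0,4],"twist":0},{"jaw":0.46,"linear":[0,0,4],"twist":0},{"jaw":0.46,"linear":[0,0,4],"twist":0},{"jaw":0.46,"linear":[0,0,4],"twist":0},{"jaw":0.46,"linear":[0,0,2],"twist":0},{"jaw":0.46,"linear":[0,0,0],"twist":0},{"jaw":0.46,"linear":[0,0,0],"twist":0}]'
python3 st.py; python3 - <<'E'
from h import *
c=cams.camera('scene'); cv2.imwrite('pics/s1.png',cv2.resize(c['color'][190:320,260:440],None,fx=4,fy=4,interpolation=cv2.INTER_CUBIC))
E
```

```text
time: 2.73
position: [0.4179, -0.0913, 0.0589]
tool_rot: [-0.056, 0.998, 0.001, -0.002]
ft_force: [0.5, 0.2, 0.3]
grip_width: 0.04
grip_force: 0.0
t 2.7333 stop-frame mm [-157.99671257  -19.91375493] tip z 41.86142016222525 ydir 96.40695754274807 tilt [-0.00328708  0.00185107 -0.99999288] F [0.47889285 0.24898062 0.27006812] 0.039991598745457366
```

View pics/s1.png

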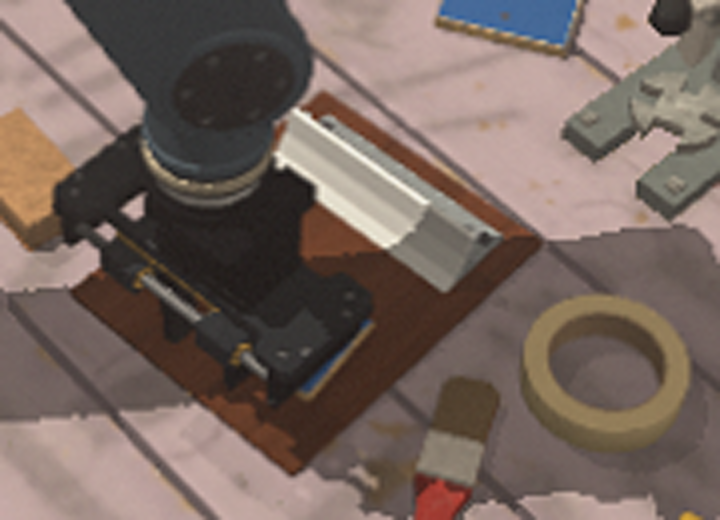

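The crop shows the gripper over the near end of the board, with the panel (only a sliver visible at ~(335,360) in the crop) in front of the fingers. The brush and block are clear. Lowering now.

```bash
python3 -m pendant '[{"jaw":0.46,"linear":[0,0,1.5],"twist":0},{"jaw":0.46,"linear":[0,0,1.2],"twist":0},{"jaw":0.46,"linear":[0,0,0.5],"twist":0},{"jaw":0.46,"linear":[0,0,0],"twist":0},{"jaw":0.46,"linear":[0,0,0],"twist":0},{"jaw":0.46,"linear":[0,0,0],"twist":0}]'; python3 st.py
```

```text
time: 3.28
position: [0.4193, -0.0932, 0.0287]
tool_rot: [-0.055, 0.998, -0.001, 0.001]
ft_force: [0.2, 1.2, -0.1]
grip_width: 0.0402
grip_force: 0.0
t 3.2833 stop-frame mm [-156.80388064  -21.94961736] tip z 11.699752702904757 ydir 96.30738372085325 tilt [ 0.00202209 -0.00104815 -0.99999741] F [ 0.24605027  1.21920204 -0.08897351] 0.04017421222159468
```

```bash
python3 -m pendant '[{"jaw":0.46,"linear":[0,0,0.15],"twist":0},{"jaw":0.46,"linear":[0,0,0.15],"twist":0},{"jaw":0.46,"linear":[-0.7,0,0],"twist":0.3},{"jaw":0.46,"linear":[-0.7,0,0],"twist":0},{"jaw":0.46,"linear":[-0.6,0,0],"twist":0},{"jaw":0.46,"linear":[-0.6,0,0],"twist":0},{"jaw":0.46,"linear":[-0.6,0,0],"twist":0},{"jaw":0.46,"linear":[-0.6,0,0],"twist":0},{"jaw":0.46,"linear":[-0.6,0,0],"twist":0},{"jaw":0.46,"linear":[-0.6,0,0],"twist":0},{"jaw":0.46,"linear":[-0.6,0,0],"twist":0},{"jaw":0.46,"linear":[0,0,0],"twist":0}]'; python3 st.py
cat > pan.py <<'E'
import sys
from h import *
# panel/blue pixels by depth in both views, in the stop frame (mm)
y=np.radians(5.93); R=np.array([[np.cos(y),np.sin(y),0],[-np.sin(y),np.cos(y),0],[0,0,1]])
def pts(n,lo,hi,s):
    c=cams.camera(n); h=cv2.cvtColor(c['color'],cv2.COLOR_BGR2HSV); m=cv2.inRange(h,lo,hi)&((c['depth']>0).astype(np.uint8)*255)
    v,u=np.nonzero(m); P=depthpt(c,np.c_[u,v]); Q=1e3*(P-[.573,-.0552,.006])@R.T
    k=(Q[:,0]>-200)&(Q[:,0]<70)&(abs(Q[:,1])<110)&(Q[:,2]<90)&(Q[:,2]>-5); Q=Q[k]
    print(n,s,len(Q),'min',Q.min(0) if len(Q) else '','max',Q.max(0) if len(Q) else '')
    if len(Q)>50:
        w,V=np.linalg.eigh(np.cov(Q.T)); nn=V[:,0]*np.sign(V[2,0]); print('  mean',Q.mean(0),'normal',nn,'tilt deg',np.degrees(np.arccos(nn[2])))
    return c
np.set_printoptions(precision=3,suppress=True)
for n in('top','scene'):
    c=pts(n,(100,110,30),(125,255,255),'blue')
    if len(sys.argv)>1:
        b=(190,320,260,440) if n=='scene' else (150,290,320,480)
        cv2.imwrite(f'pics/{n}_{sys.argv[1]}.png',cv2.resize(c['color'][b[0]:b[1],b[2]:b[3]],None,fx=4,fy=4,interpolation=cv2.INTER_CUBIC))
E
python3 pan.py
```

```text
time: 4.28
position: [0.4763, -0.0876, 0.0247]
tool_rot: [-0.052, 0.999, -0.001, 0.001]
ft_force: [0.6, -0.1, -0.1]
grip_width: 0.0405
grip_force: 0.0
t 4.2833 stop-frame mm [-99.4894747  -22.20615325] tip z 7.650245110225148 ydir 96.01788668878152 tilt [ 0.00272497 -0.00112228 -0.99999566] F [ 0.57748721 -0.14897871 -0.11312636] 0.04052597590001891
top blue 418 min [-62.106 -70.813   1.634] max [-20.236  14.153  14.557]
  mean [-36.014 -25.388   7.944] normal [0.011 0.002 1.   ] tilt deg 0.6337938531525057
scene blue 6 min [-80.995  -1.11    5.798] max [-75.607   6.043  11.246]
```

```bash
python3 -m pendant '[{"jaw":0.46,"linear":[-0.6,0,0],"twist":0},{"jaw":0.46,"linear":[-0.6,0,0],"twist":0},{"jaw":0.46,"linear":[-0.6,0,0],"twist":0},{"jaw":0.46,"linear":[-0.5,0,0],"twist":0},{"jaw":0.46,"linear":[-0.5,0,0],"twist":0},{"jaw":0.46,"linear":[-0.5,0,0],"twist":0},{"jaw":0.46,"linear":[-0.5,0,0],"twist":0},{"jaw":0.46,"linear":[-0.5,0,0],"twist":0},{"jaw":0.46,"linear":[-0.5,0,0],"twist":0},{"jaw":0.46,"linear":[-0.5,0,0],"twist":0},{"jaw":0.46,"linear":[-0.5,0,0],"twist":0},{"jaw":0.46,"linear":[0,0,0],"twist":0}]'; python3 st.py;python3 pan.py 2
```

```text
time: 5.38
position: [0.534, -0.0815, 0.0248]
tool_rot: [-0.052, 0.999, -0.001, 0.001]
ft_force: [-0.1, 0.2, 0.1]
grip_width: 0.0403
grip_force: 0.0
t 5.3833 stop-frame mm [-41.50529687 -22.10953682] tip z 7.781964898108853 ydir 96.00696476244364 tilt [ 2.92561524e-03 -9.76281743e-04 -9.99995244e-01] F [-0.13591102  0.24902994  0.14180059] 0.04027694061869095
top blue 32 min [  3.374 -71.644  33.184] max [19.902  9.861 50.216]
scene blue 6 min [-20.03   -4.49   12.538] max [-17.41    5.289  16.303]
```

View pics/scene_2.png

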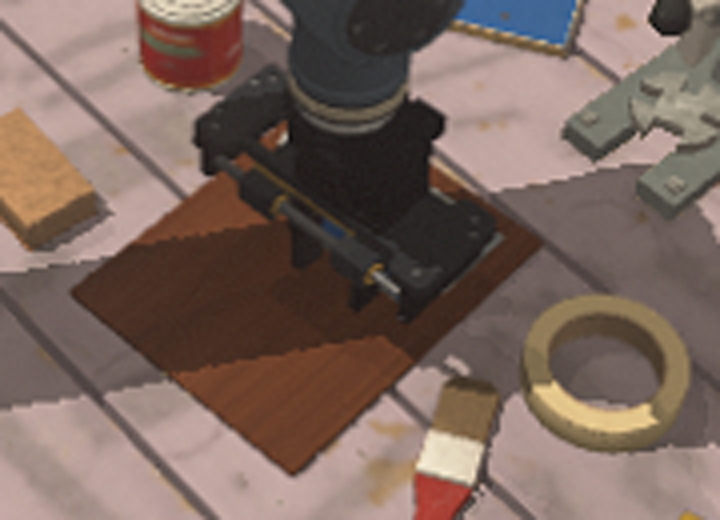

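The gripper is in front of the stop with a blue sliver between the fingers at crop (340,230). The panel is tipped by about 40° with its top at z ≈ 50 mm. About 22 mm more to go.

```bash
python3 -m pendant '[{"jaw":0.46,"linear":[-0.4,0,0],"twist":0},{"jaw":0.46,"linear":[-0.4,0,0],"twist":0},{"jaw":0.46,"linear":[-0.4,0,0],"twist":0},{"jaw":0.46,"linear":[-0.4,0,0],"twist":0},{"jaw":0.46,"linear":[-0.3,0,0],"twist":0},{"jaw":0.46,"linear":[-0.3,0,0],"twist":0},{"jaw":0.46,"linear":[0,0,0],"twist":0},{"jaw":0.46,"linear":[0,0,0],"twist":0},{"jaw":0.46,"linear":[0,0,0],"twist":0}]'; python3 st.py;python3 pan.py
```

```text
time: 6.23
position: [0.554, -0.0789, 0.0246]
tool_rot: [-0.052, 0.999, -0.0, 0.0]
ft_force: [-0.7, 0.0, 0.8]
grip_width: 0.0399
grip_force: 0.0
t 6.2333 stop-frame mm [-21.38170381 -21.55992357] tip z 7.59980461021827 ydir 95.99106143360981 tilt [ 2.18270599e-04 -6.32050029e-05 -9.99999974e-01] F [-0.72297395  0.01883237  0.7816583 ] 0.03985018805878341
top blue 0 min  max 
scene blue 2 min [ 0.659 -4.487 15.907] max [ 1.871 -3.815 21.825]
```

```bash
python3 -m pendant '[{"jaw":0.46,"linear":[-0.2,0,0],"twist":0},{"jaw":0.46,"linear":[-0.2,0,0],"twist":0},{"jaw":0.46,"linear":[0,0,0],"twist":0},{"jaw":0.46,"linear":[0,0,0],"twist":0},{"jaw":0.46,"linear":[0,0,0],"twist":0},{"jaw":0.46,"linear":[0,0,0],"twist":0}]'; python3 st.py;python3 -m pendant '[{"jaw":0.46,"linear":[0.3,0,0],"twist":0},{"jaw":0.46,"linear":[1,0,0],"twist":0},{"jaw":0.46,"linear":[3,0,0],"twist":0},{"jaw":0.46,"linear":[3,0,0],"twist":0},{"jaw":0.46,"linear":[3,0,0],"twist":0},{"jaw":0.46,"linear":[2,0,-3],"twist":0},{"jaw":0.46,"linear":[0,0,-4],"twist":0},{"jaw":0.46,"linear":[0,0,-4],"twist":0},{"jaw":0.46,"linear":[0,0,0],"twist":0}]'; python3 pan.py 3
```

```text
time: 6.83
position: [0.558, -0.0785, 0.0246]
tool_rot: [-0.052, 0.999, -0.0, 0.0]
ft_force: [-0.0, 0.3, -0.4]
grip_width: 0.0398
grip_force: 0.0
t 6.8333 stop-frame mm [-17.33887216 -21.58507598] tip z 7.586402202701521 ydir 95.99237004189257 tilt [ 2.77100659e-04 -1.07784804e-04 -9.99999956e-01] F [-0.01231114  0.30562273 -0.40300771] 0.03983530130542065
time: 7.58
position: [0.4383, -0.0928, 0.1401]
tool_rot: [-0.052, 0.999, -0.003, 0.005]
ft_force: [1.4, -0.3, 0.2]
grip_width: 0.0399
grip_force: 0.0
top blue 338 min [ -5.522 -51.677   0.754] max [25.084 11.036 63.606]
  mean [ 10.848 -16.32   35.063] normal [-0.874  0.002  0.486] tilt deg 60.90583180723993
scene blue 217 min [ -6.603 -75.323   2.162] max [29.587 11.857 65.247]
  mean [ 17.157 -31.016  44.496] normal [-0.877  0.028  0.48 ] tilt deg 61.28302646597801
```

View pics/scene_3.png

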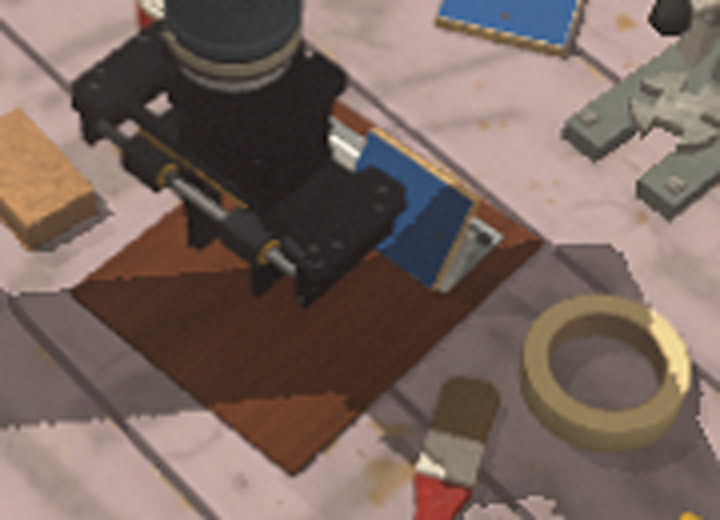

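The picture shows the panel, blue side to the robot, leaning on the stop at crop (410,210). It measures 61° with its top 65 mm above the board, so step 1 is achieved. Now over the top to a place behind the stop.

```bash
python3 -m pendant '[{"jaw":0.46,"linear":[0,0,-3],"twist":0},{"jaw":0.46,"linear":[-2,-0.6,0],"twist":0},{"jaw":0.46,"linear":[-4,0,0],"twist":0},{"jaw":0.46,"linear":[-4,0,0],"twist":0},{"jaw":0.46,"linear":[-4,0,0],"twist":0},{"jaw":0.46,"linear":[-4,0,0],"twist":0},{"jaw":0.46,"linear":[-2.5,0,0],"twist":0},{"jaw":0.46,"linear":[0,0,0],"twist":0},{"jaw":0.46,"linear":[0,0,0],"twist":0}]'; python3 st.py; python3 pan.py
```

```text
time: 8.43
position: [0.6397, -0.0752, 0.1618]
tool_rot: [-0.053, 0.999, 0.001, -0.002]
ft_force: [0.1, -0.0, -1.3]
grip_width: 0.04
grip_force: 0.0
t 8.4333 stop-frame mm [ 64.26461388 -26.81073553] tip z 144.80658774566106 ydir 96.05491120801442 tilt [-3.99961640e-03  9.87575815e-04 -9.99991514e-01] F [ 0.12736339 -0.01385334 -1.29941072] 0.03998155495665334
top blue 24 min [ 16.893 -71.354  42.673] max [ 24.067 -50.968  60.548]
scene blue 12 min [ -5.447 -75.195   8.028] max [ 24.99  -31.656  66.127]
```

```bash
python3 -m pendant '[{"jaw":0.46,"linear":[0,0,3],"twist":0},{"jaw":0.46,"linear":[0,0,3],"twist":0},{"jaw":0.46,"linear":[0,0,2],"twist":0},{"jaw":0.46,"linear":[0,0,1.1],"twist":0},{"jaw":0.46,"linear":[0,0,0],"twist":0},{"jaw":0.46,"linear":[0,0,0],"twist":0},{"jaw":0.46,"linear":[0,0,0],"twist":0}]'; python3 st.py; python3 pan.py 4
```

```text
time: 9.12
position: [0.6406, -0.0762, 0.0749]
tool_rot: [-0.052, 0.999, -0.0, 0.001]
ft_force: [0.1, -0.6, 1.1]
grip_width: 0.0402
grip_force: 0.0
t 9.1167 stop-frame mm [ 65.10138231 -27.92305484] tip z 57.887789410391136 ydir 95.9749850503112 tilt [ 2.01046007e-03 -6.63823186e-04 -9.99997759e-01] F [ 0.13062202 -0.58142556  1.13829819] 0.04023376865546796
top blue 0 min  max 
scene blue 42 min [ -6.044 -73.997   5.055] max [28.759 11.935 66.987]
```

View pics/scene_4.png

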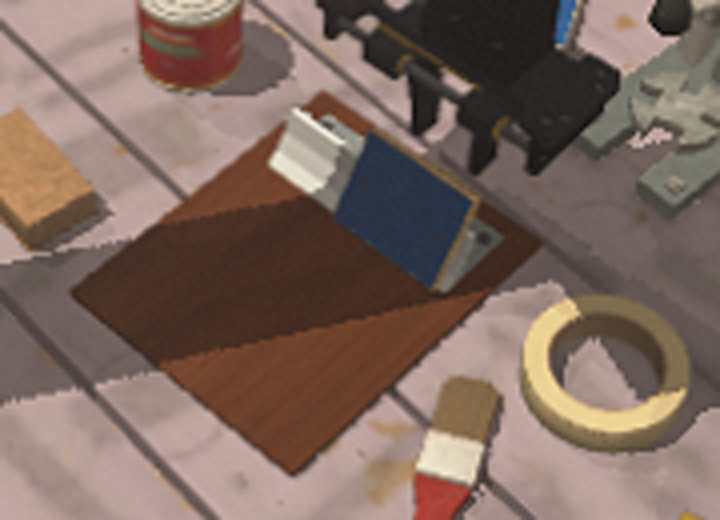

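The fingers at crop (425,100) and (485,150) are behind the leaning panel at (405,210), above the crest. I push them back to -x.

```bash
python3 -m pendant '[{"jaw":0.46,"linear":[1,0,0.1],"twist":0},{"jaw":0.46,"linear":[0.6,0,0],"twist":0},{"jaw":0.46,"linear":[0.6,0,0],"twist":0},{"jaw":0.46,"linear":[0.6,0,0],"twist":0},{"jaw":0.46,"linear":[0.6,0,0],"twist":0},{"jaw":0.46,"linear":[0.6,0,0],"twist":0},{"jaw":0.46,"linear":[0.6,0,0],"twist":0},{"jaw":0.46,"linear":[0.6,0,0],"twist":0},{"jaw":0.46,"linear":[0.6,0,0],"twist":0},{"jaw":0.46,"linear":[0.6,0,0],"twist":0},{"jaw":0.46,"linear":[0.6,0,0],"twist":0},{"jaw":0.46,"linear":[0.6,0,0],"twist":0}]'; python3 st.py; python3 pan.py 5
```

```text
time: 10.22
position: [0.5639, -0.0838, 0.0725]
tool_rot: [-0.052, 0.999, 0.0, -0.0]
ft_force: [-0.1, 0.3, -0.4]
grip_width: 0.0396
grip_force: 0.0
t 10.2167 stop-frame mm [-12.0441491  -27.53421539] tip z 55.52938026419185 ydir 95.99066822255601 tilt [-5.21890814e-05  1.17855368e-06 -9.99999999e-01] F [-0.06408492  0.25129499 -0.36175375] 0.039552356790874516
top blue 0 min  max 
scene blue 0 min  max
```

View pics/scene_5.png

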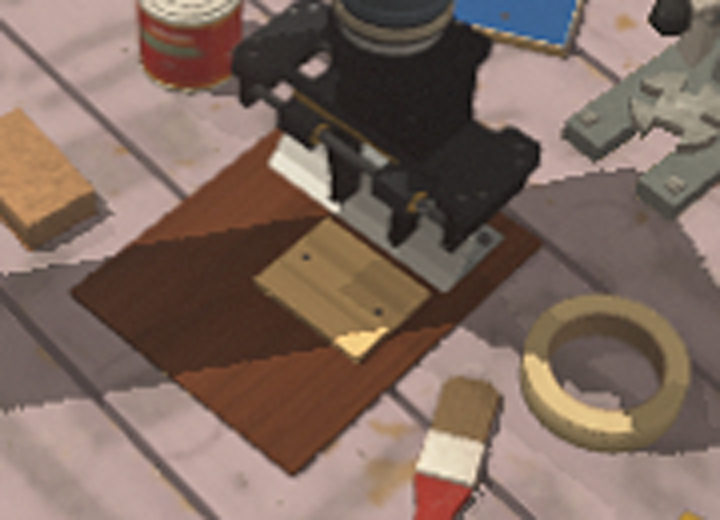

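The panel now lies bare side up in front of the stop at crop (345,285). I lift away and check that it is flat.

```bash
python3 -m pendant '[{"jaw":0.46,"linear":[0,0,-3],"twist":0},{"jaw":0.46,"linear":[0,0,-4],"twist":0},{"jaw":0.46,"linear":[-4,0,-3],"twist":0},{"jaw":0.46,"linear":[-4,0,0],"twist":0},{"jaw":0.46,"linear":[-4,0,0],"twist":0},{"jaw":0.46,"linear":[0,0,0],"twist":0},{"jaw":0.46,"linear":[0,0,0],"twist":0},{"jaw":0.46,"linear":[0,0,0],"twist":0}]'; python3 - <<'E'
from h import *
c=cams.camera('scene'); h=cv2.cvtColor(c['color'],cv2.COLOR_BGR2HSV)
m=np.zeros((400,640),np.uint8); q=(np.array([[325,225],[425,292],[358,352],[262,280]])/4+[260,190]).round().astype(np.int32)
cv2.fillConvexPoly(m,q,1); v,u=np.nonzero(m); P=depthpt(c,np.c_[u,v]); w,V=np.linalg.eigh(np.cov(P.T)); n=V[:,0]
print('mean',P.mean(0),'sd',np.sqrt(w),'tilt deg',np.degrees(np.arccos(abs(n[2]))))
print('corners',plane(c,q,.014))
E
python3 st.py
```

```text
time: 10.98
position: [0.6762, -0.0716, 0.1666]
tool_rot: [-0.052, 0.999, 0.0, -0.001]
ft_force: [-0.8, 0.4, 0.4]
grip_width: 0.0402
grip_force: 0.0
mean [ 0.53033793 -0.09593927  0.01545998] sd [0.01543515 0.0234583  0.05056823] tilt deg 51.18387972877159
corners [[ 0.55647936 -0.04804477  0.014     ]
 [ 0.5682353  -0.13218022  0.014     ]
 [ 0.50432192 -0.13966252  0.014     ]
 [ 0.49515364 -0.05724727  0.014     ]]
t 11.0333 stop-frame mm [100.36634428 -26.97829765] tip z 149.65568532485634 ydir 95.99460214387487 tilt [-2.92706887e-03  6.47949213e-04 -9.99995506e-01] F [ 0.19277958 -0.60304776  0.02511937] 0.04012383620624037
```

```bash
python3 - <<'E'
from h import *
c=cams.camera('scene'); cv2.imwrite('pics/s6.png',cv2.resize(c['color'][190:320,260:440],None,fx=4,fy=4))
m=np.zeros((400,640),np.uint8); q=(np.array([[325,225],[425,292],[358,352],[262,280]])/4+[260,190]).round().astype(np.int32)
cv2.fillConvexPoly(m,q,1); m[c['depth']<=0]=0; v,u=np.nonzero(m); P=depthpt(c,np.c_[u,v]); P=P[abs(P[:,2]-np.median(P[:,2]))<.012]
w,V=np.linalg.eigh(np.cov(P.T)); print(len(u),len(P),P.mean(0),np.sqrt(w),np.degrees(np.arccos(abs(V[2,0]))))
E
```

```text
661 661 [ 0.53098195 -0.09528822  0.01422506] [0.00207367 0.01887517 0.02477599] 0.3825841625881261
```

View pics/s6.png

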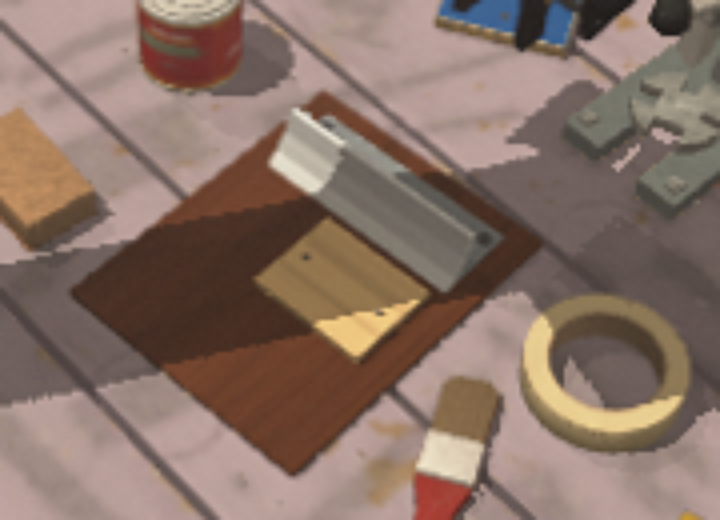

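The panel lies flat, bare side up, with its top at z = 14 mm and a tilt of 0.4°. It sits just before the toe at crop (345,285). The bystanders are unmoved and the arm is clear.

```bash
python3 -c "
from rig import robot
print(robot.hand_in())"
```

```text
the job is handed in; nothing more can be done
None
```

I pushed the panel up the stop until it leaned there at about 61°, then flipped it to lie flat on the board, bare side up, just in front of the stop, with the tin, brush, sanding block and tape untouched; the job is handed in, but the hand-in returned no verdict.

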